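# Load a die into the rotary press and index it one click

### The job

Put the die with the slotted foot into the empty nest at the steel loading mark of the die carousel: press it down lightly on the sprung key inside, turn it gently to and fro until you feel the key jump into the slot, stop turning and press the flange down flat on the nest, and let go: it must stay down. Then turn the carousel one click clockwise (seen from above), so that it rests in its click with the next empty nest at the mark, and take the hand away. Never load the die with more than about 25 N and leave everything else where it is.

Things in the scene. Friction and masses are not known exactly. Their poses are not given: they have to be found in the camera images.
- die: the die to load, loose, plain steel, 62 mm tall, 0.2 to 0.35 kg, standing on the table. Origin: centre of its underside, z up. Foot 9 mm high: two blocks with a straight slot between, 11 mm wide, right through along the die's x axis (half a turn gives the same fit); each block 22 mm along x. Above the flange a round stem 24 mm in diameter, z = 26 to 62 mm, to be gripped
- die_seat (a point): point on the die's axis at the underside of its flange, 20 mm above its origin; axes as the die's. Flange 50 mm in diameter, 6 mm thick. Below it the round spigot, 40 mm in diameter, z = 11 to 20 mm of the die; the foot under it fits in a 37.5 mm circle and leads in
- machine: round grey base (224 mm in diameter, 22 mm high) of the die carousel, fixed. Origin on the table under the carousel's axis. A small steel block at its rim on its own -x side (towards the robot) marks the loading place. A press column 235 mm high stands at its own (165, 50) mm; a ram hangs over the far nest at (70, 0) mm, 135 mm up
- carousel (a joint): angle (rad) of the carousel, an aluminium disc of 220 mm with six nests on a 70 mm radius, three holding dies, three empty. 0 at the start, in a click; grows clockwise seen from above. Clicks are 1.047 rad (60 degrees) apart; a sprung roller holds it in each: about 0.5 N m breaks it loose, and past half way it is drawn into the next click by itself
- nest (a point): centre of the mouth of the nest to load, at the loading mark at the start, 58 mm above the table; turns with the carousel; x axis along the radius towards the carousel's axis, z up. The nest is an upright cup, outer diameter 58 mm, bore 42 mm, 24 mm deep. Home: the flange lies on the cup's rim (die_seat at nest). Inside is a sprung key, see key_place
- key_place (a point): bore centre at the flat top of the key bar (30 x 8 mm, steel), 13 mm below the nest's mouth; axes as the nest's. The bar's direction is not measured: up to 0.7 rad either way from the nest's x axis. It swivels only stiffly (0.75 N m): forcing it round overloads the die. It yields downwards 8 mm on a spring: 4.4 N to start, 10 N when 7 mm down (die flush)
- key_feel (a point): same point as key_place. A die whose slot is off line meets the key 7 mm above home, and rises again when let go. When the slot comes within about 0.1 rad of line the key jumps up into it: the spring force vanishes and the die can go home and stay. Turning on from there meets the stiff key
- next_nest (a point): centre of the mouth of the next empty nest, 60 degrees round from the first; same height and make; one click clockwise brings it to the loading mark
- post_top (a point): centre of the top of the round black turning post, 14 mm in diameter, 72 mm tall on the carousel's disc (top 106 mm above the table), 98 mm from the axis; turns with the carousel. The rims of the empty nests beside it stand 48 mm below its top
- axis (a point): point on the carousel's axis at the height of the nests' mouths, 58 mm above the table; x axis as the base's
- wide_die: bystander: a wider steel die without foot or slot, flange 68 mm in diameter, 56 mm tall; origin under its centre
- tape: bystander: cardboard ring 80 mm in diameter, 24 mm high
- screwdriver: bystander: screwdriver lying on the table
- jar: bystander: ink jar 60 mm in diameter, 75 mm tall
- shell_tray: bystander: grey tray 130 x 100 x 35 mm
- brush: bystander: brush lying on the table
- mug: bystander: white mug 80 mm in diameter, 95 mm tall
There are look-alikes about, which are no part of the job. What is shaped like the die but pink or yellow is not meant.

How it is judged:
On the way, in this order (a step that is already met when the one before it is completed fails the run):
1. the die sits home in the nest at the loading mark and stays there with the hand off it (z of die_seat in the frame of nest between -0.003 and 0.002 m and horizontal distance between die_seat and nest below 0.0035 m and angle between die's own z axis and vertical below 0.06 rad and contact force between the fingers and die below 0.1 N and value of joint carousel between -0.12 and 0.12 rad), for 0.2 s.
2. the carousel is one click on, with the die still home (z of die_seat in the frame of nest between -0.003 and 0.002 m and horizontal distance between die_seat and nest below 0.0035 m and angle between die's own z axis and vertical below 0.06 rad and value of joint carousel between 0.98 and 1.115 rad), for 0.2 s.
At the end, for the whole second after the job is handed in: The die is home in its nest (flange within 2 mm of the rim, within 3.5 mm of the nest's centre, upright within 0.06 rad), the carousel rests in the first click clockwise from where it began (1.047 rad, within 0.067), and all is still (all of step 2 and velocity of joint carousel between -0.05 and 0.05 rad/s and linear speed of die below 0.02 m/s); the robot touches nothing.
It fails at once if the die is loaded with more than 30 N against the carousel (contact force between die and carousel above 30 N).
It fails at once if the carousel is turned past the first click or backwards (value of joint carousel above 1.4 rad or value of joint carousel below -0.4 rad).
It fails at once if a bystander is moved more than 30 mm (distance of any of wide_die, tape, screwdriver, jar, shell_tray, brush, mug from where it was at the start of the episode above 0.03 m).
It also fails if it takes over 72 s, if anything falls off the work surface, if the arm or the gripper's body presses on something with over 40 N, if the wrist force passes 120 N, or if a joint passes its speed limit or range.

### The arm

A 6-joint arm with a two-finger parallel gripper is mounted at the origin on the work surface. World frame = base frame: x ahead of the robot, y to its left, z up, the work surface at z = 0. Lengths are in m, angles in rad, forces in N, time in s.
With the tool pointing down it reaches from about 0.375 to 0.75 m from the base axis. Payload 9 kg.
Tool frame: the origin (TCP) lies at the very end of the fingers, on their centre line; the grasp point (between the pads) lies 19 mm behind it; y points along the fingers, x is the direction in which the jaws open and shut, and the axes are right-handed (so a half turn about y gives the same grasp; the last joint's range is limited). The gripper opens to 85 mm and grips with 20 to 120 N. Pads are 22 mm wide; open, the fingers measure 114 mm over their backs; the gripper's body (76 mm by 85 mm) begins 54 mm behind the grasp point. The pads swing forward as they close: fully open they stand 13 mm farther back than shut.
Start: joints at [-1.349, 0.104, 0.097, 1.564, 0, 1.353], TCP at [0.255, -0.543, 0.231] pointing down, gripper open.
Joint ranges: [-2.99, 2.99], [-0.84, 1.86], [-1.1, 1.16], [-1.84, 2.11], [-1.51, 1.56], [-3.14, 3.14]. Speed limits (rad/s): [2.22, 2.22, 2.57, 3.14, 3.14, 3.14].

### API

Orientations are given as a unit quaternion [x, y, z, w].
In Python, from rig import readout, read_camera, camera_params, job_done gives the robot as it stands.
- The arm moves only by the shell command python3 -m pendant 'ROWS' [FORCE]. ROWS is a JSON object of lists of equal length, an entry for each row: "hand": the closure, from 0 (fully open) to 1 (shut); "xyz": the shift along the tool's x, y, z in mm, a list of three; "spin": the turn about the tool's y in rad. A call has 1 to 10 rows; each row is the pose to reach, as a shift and turn from the pose measured when the call began, along the tool's axes at that moment; what a row does not reach only later rows make up. A row lasts 1/8 s, in which the tool goes at most 62.5 mm and 10.7 degrees, less where a joint would pass 70% of its speed; a pose out of reach is approached as far as the arm can. A call with a gripper value outside its range is refused whole. The fingers move at their own pace and stop on an object; FORCE is the grip in N (left out, the last holds). Time passes only in rows, so rows that repeat a pose let the fingers close. It gives the time, the measured TCP pose, the force and the opening at its end, in the units of the state.
- readout.get_state(): the state, without advancing time (a new reading comes with each control period).
- read_camera(name): name is "side" or "top"; returns the picture (480x640x3 uint8, red, green, blue); there is no depth.
- camera_params(name): a dict with "fovy" (degrees; the focal length in pixels is half the picture's height over the tangent of half this angle, whatever the lens; pixels are square), "cx", "cy" (the principal point, pixels), "k1" (the pictures are not rectified: a ray, as slopes to the right and down, at radius r is drawn at 1 + k1 r^2 times it, then the intrinsics apply), "T" (4x4, takes a point from camera to world coordinates). Camera axes: x right, y down, z forward; pixel columns grow to the right and rows downward; lengths in m; the calibration is good to about 2 mm. A picture is of the moment at which its call begins. camera_params takes no time and is no camera call.
- job_done(): hands the job in, once; it reports no verdict.
The state is a dict: "t": time; "q": joint angles; "joint_vel": joint speeds; "tau": joint torques, N m; "position": TCP position; "tool_rot": TCP orientation; "wrist_force": force on the tool from outside, world axes, zero at the start; "ft_torque": the same for the moment, N m; "grip_width": opening from 0.0 (shut) to 1.0 (fully open).
Only numpy, scipy, OpenCV 4.12 (cv2) and the standard library are available. Lean on these libraries where they do the work, as an engineer would, in place of code of your own. Each camera call takes 0.05 s, during which the arm holds its last target. There are 200 camera calls.

## Working session

There is one attempt and no reset: what is moved stays moved. The work goes in short steps, Python scripts to look and compute and a shell command to move; the robot and the scene stay as the last step left them, time stands still between calls to the robot, and variables do not carry over. Pictures are saved under pics/ and viewed, about 8 in all and at most 12, crops included, and the job is handed in when it is done.

```bash
ls; mkdir -p pics; python3 - <<'E'
from rig import readout, read_camera, camera_params
import cv2,json
print(readout.get_state())
for n in("top","side"):
    im=read_camera(n); cv2.imwrite(f"pics/{n}0.png",im[:,:,::-1]); p=camera_params(n); print(n,p)
E
```

```text
pics
{'t': 0.0, 'q': array([-1.34869608e+00,  1.04685488e-01,  9.64865123e-02,  1.56390564e+00,
        4.53157449e-06,  1.35308954e+00]), 'joint_vel': array([ 0.00141854,  0.00072053, -0.0014486 ,  0.00123165, -0.00074758,
        0.00042595]), 'tau': array([-2.72862555e-03, -5.56930983e+01,  5.03648865e+01,  1.67164311e-02,
       -4.23926813e-04, -3.11065413e-07]), 'position': array([ 0.25539133, -0.54257054,  0.2305399 ]), 'tool_rot': array([-0.59669937,  0.3792181 , -0.37856478,  0.59735434]), 'wrist_force': array([-0.87084234,  0.17419586,  0.18147558]), 'ft_torque': array([-0.03985289, -0.01763565, -0.09420355]), 'grip_width': 0.9992559686662743}
top {'fovy': 47.11270998514108, 'cx': 304.764740135556, 'cy': 234.76722211441327, 'k1': -0.06309776416856955, 'T': array([[-6.72515926e-03, -9.96509217e-01,  8.32114975e-02,
         4.33909948e-01],
       [-9.99977249e-01,  6.65835197e-03, -1.08034533e-03,
         4.67592778e-02],
       [ 5.22522638e-04, -8.32168699e-02, -9.96531324e-01,
         1.59731164e+00],
       [ 0.00000000e+00,  0.00000000e+00,  0.00000000e+00,
         1.00000000e+00]])}
side {'fovy': 47.38042105464973, 'cx': 318.7487261124649, 'cy': 232.23605396666014, 'k1': -0.15590155032540126, 'T': array([[-0.94029563, -0.21140183,  0.26674594,  0.19892764],
       [-0.33998916,  0.6199139 , -0.70718748,  0.9381918 ],
       [-0.01585879, -0.75565602, -0.65477666,  0.95261224],
       [ 0.        ,  0.        ,  0.        ,  1.        ]])}
```

View pics/top0.png

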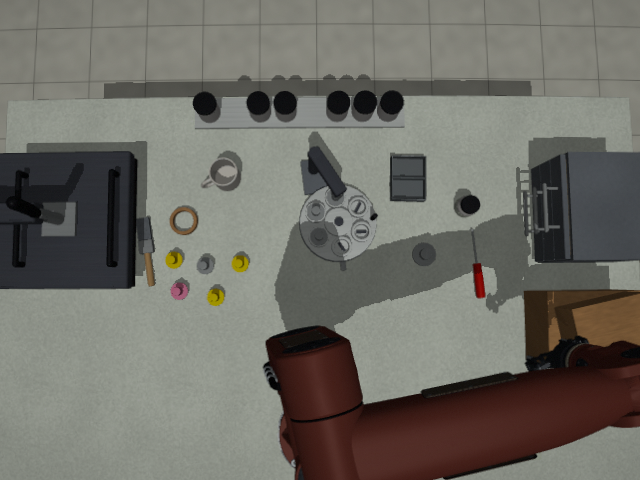

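View pics/side0.png

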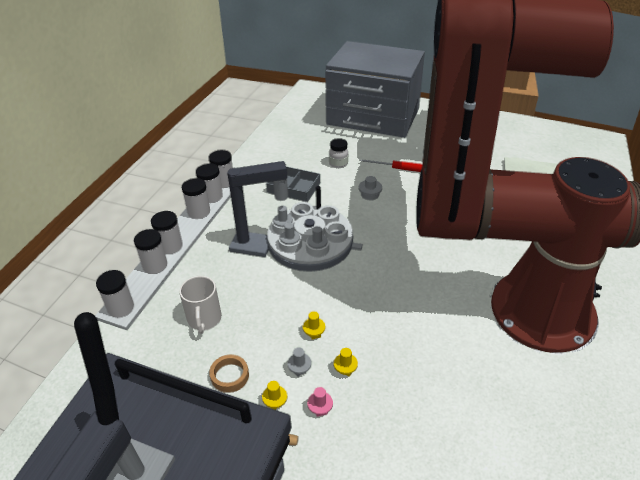

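The top view shows the plain die at about (205,264), the wide die at (424,254), the carousel centred at (338,222) with its mark at (343,266), and the post at (374,217). In the side view the die is at (298,360). I'll zoom in next.

```bash
cat > h.py <<'E'
import numpy as np, cv2
from rig import readout, read_camera, camera_params
from scipy.spatial.transform import Rotation as R
def K(p):
    f=240/np.tan(np.radians(p["fovy"]/2)); return np.array([[f,0,p["cx"]],[0,f,p["cy"]],[0,0,1.]])
def dist(p): return np.array([p["k1"],0,0,0.])
def proj(n,P):
    p=camera_params(n); Ti=np.linalg.inv(p["T"])
    return cv2.projectPoints(np.atleast_2d(P).astype(float),cv2.Rodrigues(Ti[:3,:3])[0],Ti[:3,3],K(p),dist(p))[0][:,0]
def ray(n,uv):
    p=camera_params(n); s=cv2.undistortPoints(np.array([[uv]],float),K(p),dist(p))[0,0]
    return p["T"][:3,3],p["T"][:3,:3]@np.r_[s,1]
def plane(n,uv,z):
    o,d=ray(n,uv); return o+d*(z-o[2])/d[2]
def tool(target):  # world shift -> tool mm
    s=readout.get_state(); return R.from_quat(s["tool_rot"]).inv().apply(np.array(target)-s["position"])*1000
E
python3 - <<'E'
from h import *
t=cv2.imread("pics/top0.png"); s=cv2.imread("pics/side0.png")
rs=lambda im,x,y,w,h:cv2.resize(im[y:y+h,x:x+w],(400,300),interpolation=cv2.INTER_CUBIC)
a=np.vstack([np.hstack([rs(t,185,249,40,30),rs(s,278,343,40,30)]),np.hstack([rs(t,285,175,120,90),rs(s,255,190,120,90)])])
cv2.imwrite("pics/z1.png",a)
st=readout.get_state(); print(R.from_quat(st["tool_rot"]).as_matrix().round(3))
for n,uv,z in[("top",(205.5,264),.05),("top",(338.5,222),.058),("top",(343,266),.022),("top",(374,217),.106)]:print(plane(n,uv,z).round(4))
E
```

```text
[[ 0.426 -0.     0.905]
 [-0.905  0.001  0.426]
 [-0.001 -1.     0.   ]]
[0.4824 0.325  0.05  ]
[ 0.5978 -0.05    0.058 ]
[ 0.4751 -0.0637  0.022 ]
[ 0.6058 -0.1441  0.106 ]
```

View pics/z1.png

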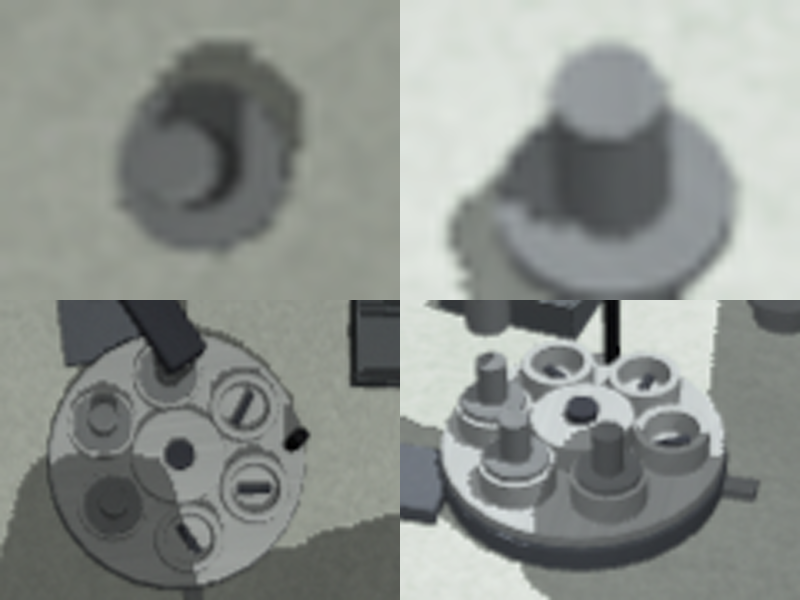

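```bash
python3 - <<'E'
from h import *
t=cv2.imread("pics/top0.png"); s=cv2.imread("pics/side0.png")
def tri(a,b):
    (o1,d1),(o2,d2)=ray("top",a),ray("side",b)
    M=np.c_[d1,-d2]; k=np.linalg.lstsq(M,o2-o1,rcond=None)[0]; p,q=o1+k[0]*d1,o2+k[1]*d2
    return (p+q)/2,np.linalg.norm(p-q)
print("die stem top",tri((201.7,265.0),(298.6,351.7)),plane("top",(201.7,265.0),.062),plane("side",(298.6,351.7),.062))
print("flange",plane("top",(205.3,264.8),.026))
# carousel outline by dark edge vs hub: print nest estimates
ax=plane("top",(338.2,221.2),.058)
g=cv2.cvtColor(t,cv2.COLOR_BGR2GRAY)
def rs(im,x,y,w,h,W=400,H=300):return cv2.resize(im[y:y+h,x:x+w],(W,H),interpolation=cv2.INTER_CUBIC)
c1=rs(t,321,232,40,30); c2=rs(s,278,355,40,30); c3=rs(s,255,205,120,90,800,600)[:300]; 
c1=cv2.convertScaleAbs(c1,alpha=1.6); c2=cv2.convertScaleAbs(c2,alpha=1.3)
c4=cv2.convertScaleAbs(rs(t,280,172,120,90,800,600),alpha=1.3)
cv2.imwrite("pics/z2.png",np.vstack([np.hstack([c1,c2]),cv2.resize(c4,(400,300)).repeat(1,0) if 0 else c4[:0]]))
cv2.imwrite("pics/z3.png",c4)
E
```

```text
die stem top (array([0.47759882, 0.3328666 , 0.0620245 ]), np.float64(0.0036192618362173436)) [0.47931908 0.33345662 0.062     ] [0.4758434  0.33239856 0.062     ]
flange [0.4808989  0.32985243 0.026     ]
```

View pics/z2.png

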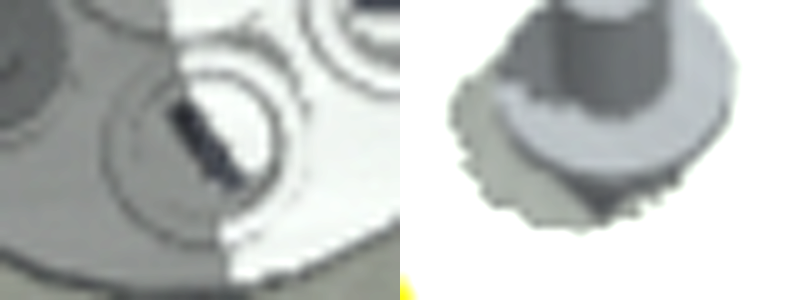

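View pics/z3.png

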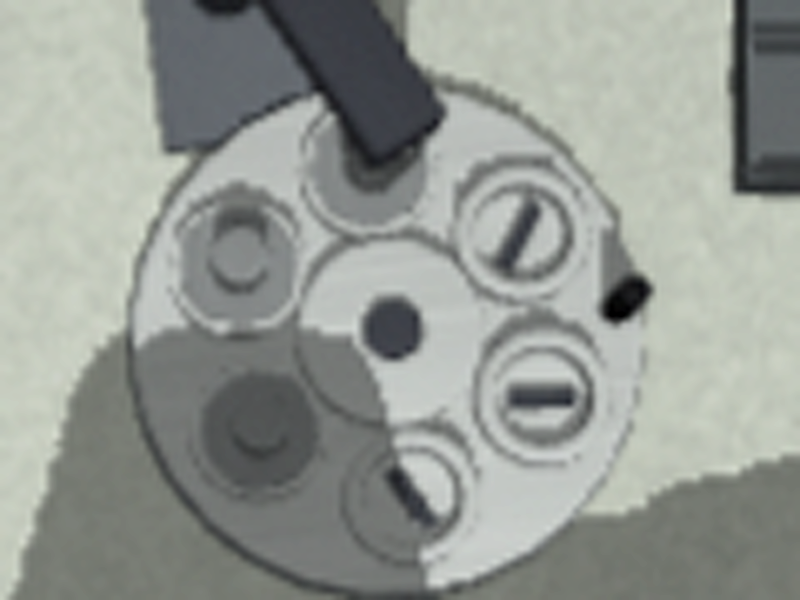

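Zoomed, the loading nest's key is centred at about (341,246) in the top view and runs toward lower right, about 0.67 rad in world. The side view shows only one foot corner, so the slot direction will be read after lifting. Moving toward the die.

```bash
python3 -m pendant '{"hand":[0.3,0.3,0.3,0.3,0.3,0.3,0.3,0.3,0.3,0.3],"xyz":[[-39,0,45],[-78,0,91],[-116,0,136],[-155,0,181],[-194,0,227],[-232,0,272],[-271,0,317],[-310,0,362],[-348,0,408],[-387,0,453]],"spin":[-0.19,-0.37,-0.56,-0.75,-0.93,-1.12,-1.31,-1.5,-1.68,-1.87]}' 30
python3 - <<'E'
from h import *
print(tool([.4785,.3325,.13]),readout.get_state()["q"])
kp=np.array([plane("top",(280+a/6.667-.43,172+b/6.667-.43),.045) for a,b in [(410,497),(542,397),(519,238)]])
print(kp.round(4))
from scipy.optimize import least_squares
def f(p): return np.concatenate([kp[i,:2]-p[:2]-.07*np.array([np.cos(p[2]+i*np.pi/3),np.sin(p[2]+i*np.pi/3)]) for i in range(3)])
r=least_squares(f,[.6,-.05,-3.0]);print(r.x,r.fun.round(4)*1000); p=r.x
print("nest",p[:2]+.07*np.array([np.cos(p[2]),np.sin(p[2])]))
a=plane("top",(321+18-.45,232+11.2-.45),.045);b=plane("top",(321+23.5-.45,232+18.2-.45),.045);d=a-b;print("key ang",np.arctan2(d[1],d[0]), "rel",np.arctan2(d[1],d[0])-(p[2]+np.pi))
print("post",plane("top",(280+634/6.667,172+288/6.667),.106),"mark",plane("top",(343,266),.022))
E
```

```text
t: 1.35
position: [0.501, 0.0024, 0.231]
tool_rot: [-0.659, -0.257, 0.257, 0.659]
wrist_force: [-0.2, -0.4, 0.1]
grip_width: 0.701
[206.60371466 101.35815896 258.22936369] [-2.57400430e-01 -1.98303785e-01 -1.97012638e-01  1.57250034e+00
  9.89177511e-04  5.70637906e-01]
[[ 0.5307 -0.0573  0.045 ]
 [ 0.5728 -0.1139  0.045 ]
 [ 0.641  -0.1052  0.045 ]]
[ 0.5999473  -0.04926951 -3.02430197] [ 0.2  0.2  0.6 -0.4 -0.8  0.2]
nest [ 0.53042824 -0.05746105]
key ang 0.6552880329207105 rel 0.537997344485891
post [ 0.61075975 -0.14720612  0.106     ] mark [ 0.47509543 -0.06368356  0.022     ]
```

```bash
python3 -m pendant '{"hand":[0.3,0.3,0.3,0.3,0.3,0.3,0.3,0.3,0.3,0.3],"xyz":[[30,20,37],[59,40,74],[89,70,111],[118,101,148],[148,101,185],[177,101,222],[207,101,258],[207,101,258],[207,101,258],[207,101,258]],"spin":[0,0,0,0,0,0,0,0,0,0]}'
python3 - <<'E'
from h import *
im=read_camera("top")[:,:,::-1]; s=read_camera("side")[:,:,::-1]
cv2.imwrite("pics/a.png",np.hstack([cv2.resize(im[220:310,150:270],(400,300)),cv2.resize(s[280:430,200:400],(400,300))]))
print(tool([.4785,.3325,.033]),readout.get_state()["position"])
E
```

```text
t: 2.6
position: [0.4792, 0.3316, 0.1303]
tool_rot: [-0.659, -0.256, 0.256, 0.659]
wrist_force: [0.6, 0.0, 0.8]
grip_width: 0.697
[-3.70214987e-02  9.74380626e+01  1.08042632e+00] [0.47926313 0.3316329  0.13043721]
```

View pics/a.png

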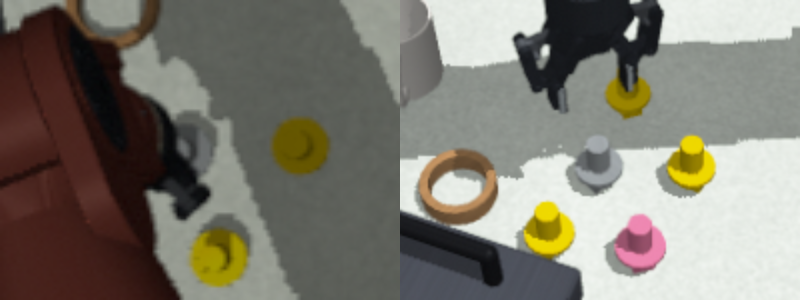

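The hand is over the die with both fingers straddling it (side crop: tips at (560,100) and (630,80), die at (597,165)). Descend and grip.

```bash
python3 -m pendant '{"hand":[0.3,0.3,0.3,0.3,0.3,0.6,0.9,0.9,0.9,0.9],"xyz":[[0,35,1],[0,65,1],[0,85,1],[0,96,1],[0,96,1],[0,96,1],[0,96,1],[0,96,1],[0,96,1],[0,96,1]],"spin":[0,0,0,0,0,0,0,0,0,0]}' 40
python3 -m pendant '{"hand":[0.9,0.9,0.9,0.9,0.9,0.9,0.9],"xyz":[[0,0,0],[0,-30,0],[0,-70,0],[0,-110,0],[0,-140,0],[0,-140,0],[0,-140,0]],"spin":[0,0,0,0,0,0,0]}'
python3 - <<'E'
from h import *
s=read_camera("side")[:,:,::-1]; print(readout.get_state()); p=readout.get_state()["position"]; u=proj("side",p)[0]; print(u)
u=u.round().astype(int); cv2.imwrite("pics/lift.png",np.hstack([cv2.resize(s[u[1]-25:u[1]+50,u[0]-50:u[0]+50],(800,600),interpolation=cv2.INTER_CUBIC)]))
E
```

```text
t: 3.95
position: [0.4792, 0.3327, 0.0355]
tool_rot: [-0.659, -0.257, 0.255, 0.659]
wrist_force: [-1.6, -1.1, 6.3]
grip_width: 0.263
t: 4.82
position: [0.4783, 0.3323, 0.1735]
tool_rot: [-0.659, -0.256, 0.256, 0.659]
wrist_force: [-0.9, 0.7, -4.4]
grip_width: 0.266
{'t': 4.875, 'q': array([ 3.82214225e-01,  4.73358526e-02, -6.74945258e-02,  1.45722590e+00,
        8.77916525e-04,  1.21167483e+00]), 'joint_vel': array([-0.0016966 ,  0.00270524, -0.00274394,  0.00263218,  0.0006116 ,
        0.0002297 ]), 'tau': array([ 1.99713896e-02, -5.59639227e+01,  5.35179019e+01, -4.15459613e-02,
        5.65100447e-03,  3.55625332e-05]), 'position': array([0.47808551, 0.33214807, 0.17314859]), 'tool_rot': array([-0.65877872, -0.25569168,  0.25658971,  0.65938917]), 'wrist_force': array([-0.29634453, -0.26253387, -3.52456605]), 'ft_torque': array([0.08701515, 0.04911345, 0.02536598]), 'grip_width': 0.26284476053482514}
[295.04917396 315.19122183]
```

View pics/lift.png

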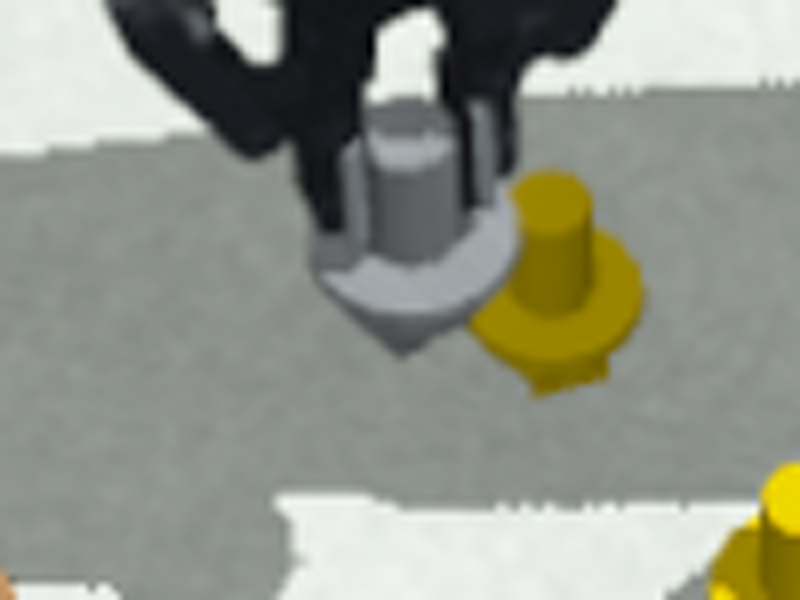

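The die is gripped and lifted. A foot corner at (405,355) faces the camera, so the slot is at either about 1.06 or −0.19 rad in world. I'll turn it both ways in view to tell which.

```bash
cat > snap.py <<'E'
from h import *; import sys
s=read_camera("side")[:,:,::-1]; st=readout.get_state(); u=proj("side",st["position"])[0].round().astype(int); print(st["t"],st["position"],st["q"][5],u)
X=R.from_quat(st["tool_rot"]).as_matrix()[:,0];print("yaw",np.arctan2(X[1],X[0]))
cv2.imwrite(f"pics/{sys.argv[1]}.png",cv2.resize(s[u[1]-15:u[1]+45,u[0]-40:u[0]+40],(400,300),interpolation=cv2.INTER_CUBIC))
E
python3 -m pendant '{"hand":[0.9,0.9,0.9,0.9,0.9,0.9,0.9],"xyz":[[0,-60,0],[0,-110,0],[0,-160,0],[0,-200,0],[0,-200,0],[0,-200,0],[0,-200,0]],"spin":[-0.18,-0.36,-0.54,-0.72,-0.9,-0.94,-0.94]}'
python3 snap.py s1
python3 -m pendant '{"hand":[0.9,0.9,0.9,0.9,0.9,0.9],"xyz":[[0,0,0],[0,0,0],[0,0,0],[0,0,0],[0,0,0],[0,0,0]],"spin":[0.18,0.36,0.54,0.72,0.9,0.94]}'
python3 snap.py s2
python3 -m pendant '{"hand":[0.9,0.9,0.9,0.9,0.9,0.9,0.9],"xyz":[[0,0,0],[0,0,0],[0,0,0],[0,0,0],[0,0,0],[0,0,0],[0,0,0]],"spin":[0.18,0.36,0.54,0.72,0.9,0.94,0.94]}'
python3 snap.py s3
python3 - <<'E'
import cv2,numpy as np
i=[cv2.imread(f"pics/s{k}.png") for k in(1,2,3)]
cv2.imwrite("pics/s.png",np.vstack([np.hstack(i[:2]),np.hstack([i[2],i[2]*0])]))
E
```

```text
t: 5.75
position: [0.4783, 0.332, 0.3714]
tool_rot: [-0.471, -0.526, 0.528, 0.473]
wrist_force: [-0.7, 0.3, -3.1]
grip_width: 0.269
5.8 [0.47823511 0.33201181 0.37165557] 0.27245264810706427 [289 235]
yaw 1.6802304202770417
t: 6.55
position: [0.4781, 0.3319, 0.3708]
tool_rot: [-0.66, -0.253, 0.256, 0.66]
wrist_force: [0.4, -0.2, -3.5]
grip_width: 0.263
6.6 [0.47811289 0.33196817 0.37079894] 1.2171691943261354 [290 235]
yaw 0.7355325704596851
t: 7.48
position: [0.478, 0.3319, 0.3702]
tool_rot: [0.704, -0.074, 0.07, -0.703]
wrist_force: [-0.4, 0.5, -3.2]
grip_width: 0.266
7.525 [0.47803811 0.3319395  0.37030682] 2.1560570438267703 [290 235]
yaw -0.20336193642069156
```

View pics/s.png

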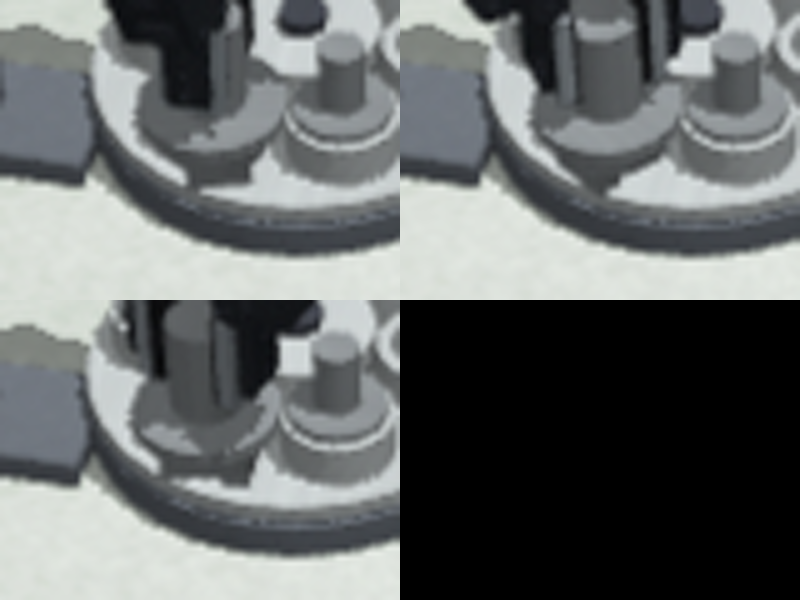

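The second view (spin +0.94, lower left) shows the notched 30 mm face with its notch at x = 184–225. The first shows the 22 mm solid face. So slot ≈ yaw − 1.14 (mod π), and lining up with the key at 0.655 needs yaw ≈ 1.8. Moving over the nest.

```bash
python3 -m pendant '{"hand":[0.9,0.9,0.9,0.9,0.9,0.9,0.9,0.9,0.9,0.9],"xyz":[[13,15,-37],[26,35,-74],[39,55,-111],[52,75,-148],[65,95,-185],[78,115,-223],[91,135,-260],[104,150,-297],[117,160,-334],[130,165,-371]],"spin":[-0.18,-0.36,-0.54,-0.72,-0.9,-1.08,-1.26,-1.44,-1.62,-1.8]}'
python3 - <<'E'
from h import *
print(plane("side",(335.9,228),.058))
st=readout.get_state();X=R.from_quat(st["tool_rot"]).as_matrix()[:,0];print("yaw",np.arctan2(X[1],X[0]),st["q"])
print(tool([.5304,-.0575,.125]))
E
```

```text
t: 8.78
position: [0.5292, -0.059, 0.2046]
tool_rot: [-0.49, -0.506, 0.51, 0.493]
wrist_force: [-0.7, -0.1, -2.3]
grip_width: 0.265
[ 0.52801812 -0.05729925  0.058     ]
yaw 1.6037142977596137 [-0.35517009 -0.09815766 -0.153752    1.52075515 -0.00297922 -0.38807773]
[ 1.52368891 79.61598919 -1.75908677]
```

```bash
python3 -m pendant '{"hand":[0.9,0.9,0.9,0.9,0.9],"xyz":[[1,30,0],[1,60,-1],[1,79,-1],[1,79,-1],[1,79,-1]],"spin":[-0.1,-0.19,-0.19,-0.19,-0.19]}'
python3 - <<'E'
from h import *
s=read_camera("side")[:,:,::-1];t=read_camera("top")[:,:,::-1]
st=readout.get_state();p=st["position"];X=R.from_quat(st["tool_rot"]).as_matrix()[:,0];print(st["t"],p,"yaw",np.arctan2(X[1],X[0]),st["wrist_force"])
a=cv2.resize(s[180:270,290:370+0],(533,600),interpolation=cv2.INTER_CUBIC)
b=cv2.resize(t[200:290,320:360],(267,600),interpolation=cv2.INTER_CUBIC)
# overlays: predicted flange underside circle at die pose, nest rim
th=np.linspace(0,2*np.pi,60); 
def circ(c,r): return np.c_[c[0]+r*np.cos(th),c[1]+r*np.sin(th),np.full(60,c[2])]
q=proj("side",circ([p[0],p[1],p[2]-.0355+.026],.025)); q=((q-[290,180]+.5)*6.667).round().astype(int)
cv2.polylines(a,[q],True,(0,0,255),1)
q=proj("side",circ([.5295,-.0575,.058],.029)); q=((q-[290,180]+.5)*6.667).round().astype(int)
cv2.polylines(a,[q],True,(0,255,0),1)
cv2.imwrite("pics/hov.png",np.hstack([a,b]))
E
```

```text
t: 9.4
position: [0.5302, -0.0581, 0.1268]
tool_rot: [-0.44, -0.551, 0.554, 0.443]
wrist_force: [0.2, -0.4, -3.5]
grip_width: 0.264
9.5 [ 0.53045162 -0.0582529   0.12704106] yaw 1.7933472155110286 [-0.43247439  0.2981925  -1.97268688]
```

View pics/hov.png

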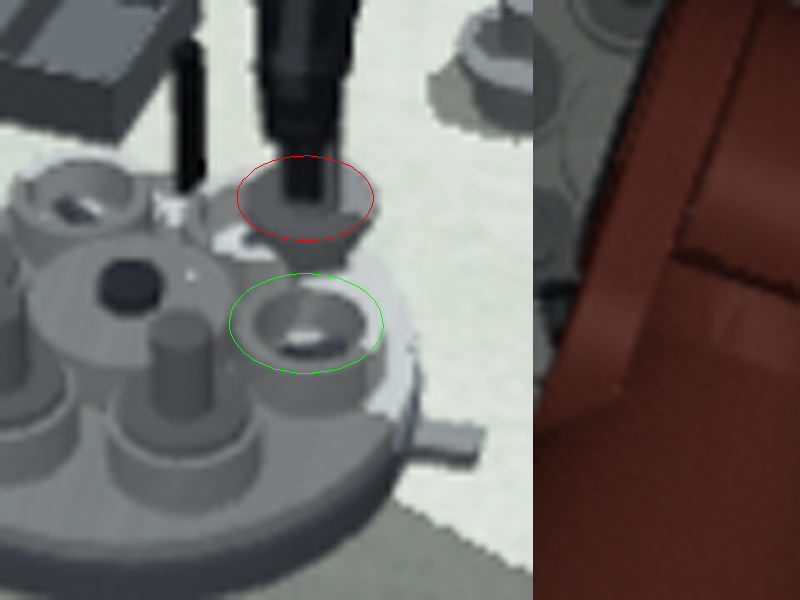

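The die in hand and the nest mouth are aligned within about 1 mm: flange centre at x≈310 and bore centre at x≈310 in the crop. Going down until contact.

```bash
python3 -m pendant '{"hand":[0.9,0.9,0.9,0.9,0.9,0.9,0.9],"xyz":[[0.4,10,0],[0.4,20,0],[0.4,28,0],[0.4,34,0],[0.4,39,0],[0.4,40,0],[0.4,40,0]],"spin":[0,0,0,0,0,0,0]}'; python3 -m pendant '{"hand":[0.9,0.9,0.9],"xyz":[[0,2,0],[0,4,0],[0,4,0]],"spin":[0,0,0]}'
```

```text
t: 10.38
position: [0.5303, -0.0579, 0.0872]
tool_rot: [-0.441, -0.551, 0.554, 0.442]
wrist_force: [-0.8, -0.2, -3.1]
grip_width: 0.263
t: 10.75
position: [0.5302, -0.0579, 0.0831]
tool_rot: [-0.441, -0.551, 0.554, 0.442]
wrist_force: [0.2, 0.1, -3.6]
grip_width: 0.269
```

```bash
python3 -m pendant '{"hand":[0.9,0.9,0.9],"xyz":[[0,1,0],[0,2,0],[0,2,0]],"spin":[0,0,0]}'; python3 -m pendant '{"hand":[0.9,0.9,0.9],"xyz":[[0,1,0],[0,2,0],[0,2,0]],"spin":[0,0,0]}'
```

```text
t: 11.12
position: [0.53, -0.0577, 0.0808]
tool_rot: [-0.44, -0.551, 0.554, 0.442]
wrist_force: [0.0, 1.1, -2.8]
grip_width: 0.268
t: 11.5
position: [0.5299, -0.0577, 0.0786]
tool_rot: [-0.44, -0.551, 0.554, 0.442]
wrist_force: [0.6, 0.8, -3.8]
grip_width: 0.266
```

```bash
python3 -m pendant '{"hand":[0.9,0.9,0.9],"xyz":[[0,1,0],[0,2,0],[0,2,0]],"spin":[0,0,0]}'; python3 -m pendant '{"hand":[0.9,0.9,0.9],"xyz":[[0,1,0],[0,1.5,0],[0,1.5,0]],"spin":[0,0,0]}'
```

```text
t: 11.88
position: [0.5298, -0.0576, 0.0765]
tool_rot: [-0.44, -0.551, 0.554, 0.443]
wrist_force: [-1.4, 0.7, -3.1]
grip_width: 0.266
t: 12.25
position: [0.5298, -0.0577, 0.0749]
tool_rot: [-0.44, -0.551, 0.554, 0.443]
wrist_force: [-0.4, -0.7, -3.6]
grip_width: 0.268
```

```bash
python3 -m pendant '{"hand":[0.9,0.9,0.9],"xyz":[[0,0.7,0],[0,1.2,0],[0,1.2,0]],"spin":[0,0,0]}'; python3 -m pendant '{"hand":[0.9,0.9,0.9],"xyz":[[0,0.5,0],[0,0.8,0],[0,0.8,0]],"spin":[0,0,0]}'
```

```text
t: 12.62
position: [0.5298, -0.0577, 0.0738]
tool_rot: [-0.44, -0.551, 0.554, 0.442]
wrist_force: [-0.1, 0.8, -1.2]
grip_width: 0.266
t: 13.0
position: [0.5299, -0.0578, 0.0736]
tool_rot: [-0.44, -0.551, 0.554, 0.442]
wrist_force: [-3.7, 0.9, 4.9]
grip_width: 0.266
```

The die went straight down to a firm stop at TCP z = 0.0736 (predicted home 0.0735) with no spring force on the way, so the slot is on the key. Release and rise.

```bash
python3 -m pendant '{"hand":[0.7,0.6,0.5,0.5,0.5,0.5],"xyz":[[0,0,0],[0,0,0],[0,0,0],[0,0,0],[0,0,0],[0,0,0]],"spin":[0,0,0,0,0,0]}'; python3 -m pendant '{"hand":[0.5,0.5,0.5,0.5,0.5,0.5],"xyz":[[0,-10,0],[0,-30,0],[0,-60,0],[0,-90,0],[0,-90,0],[0,-90,0]],"spin":[0,0,0,0,0,0]}'
python3 - <<'E'
from h import *
s=read_camera("side")[:,:,::-1]
a=cv2.resize(s[170:260,270:370],(667,600),interpolation=cv2.INTER_CUBIC)
th=np.linspace(0,2*np.pi,60)
def circ(c,r): return np.c_[c[0]+r*np.cos(th),c[1]+r*np.sin(th),np.full(60,c[2])]
q=proj("side",circ([.529,-.0575,.064],.025)); q=((q-[270,170]+.5)*6.667).round().astype(int)
cv2.polylines(a,[q],True,(0,0,255),1)
cv2.imwrite("pics/home.png",a)
E
```

```text
t: 13.75
position: [0.5299, -0.0578, 0.0736]
tool_rot: [-0.44, -0.551, 0.554, 0.442]
wrist_force: [0.1, 1.2, -0.2]
grip_width: 0.503
t: 14.5
position: [0.5305, -0.0577, 0.1641]
tool_rot: [-0.441, -0.551, 0.554, 0.442]
wrist_force: [0.1, 0.4, -1.2]
grip_width: 0.498
```

View pics/home.png

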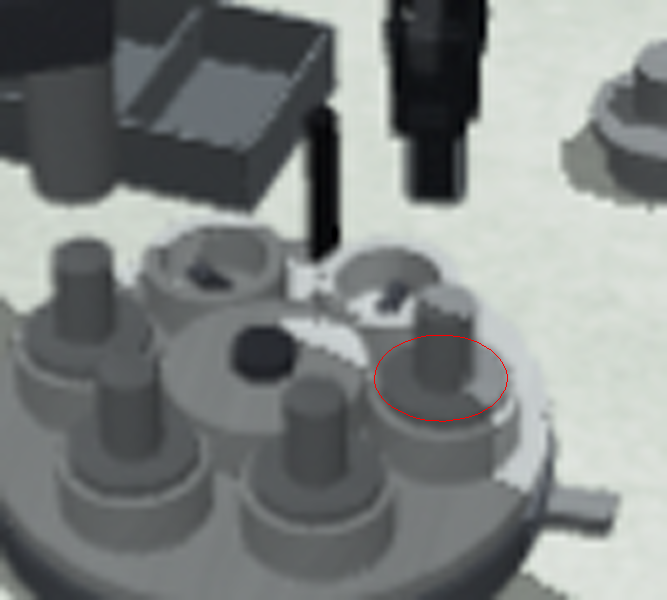

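The die stays down: its flange is flush on the rim like its neighbours (ellipse at (441,378)) and the hand is clear. Next I'll straddle the post, seen at about (322,180), and swing it clockwise.

```bash
python3 -m pendant '{"hand":[0.5,0.5,0.6,0.65,0.65,0.65,0.65,0.65,0.65,0.65],"xyz":[[-12,0,-7],[-25,0,-14],[-40,0,-22],[-55,0,-31],[-70,0,-39],[-85,0,-48],[-95,0,-54],[-105,0,-59],[-105,0,-59],[-105,0,-59]],"spin":[0.18,0.36,0.54,0.72,0.9,1.08,1.26,1.44,1.62,1.67]}'
python3 - <<'E'
from h import *
st=readout.get_state();X=R.from_quat(st["tool_rot"]).as_matrix()[:,0];print("yaw",np.arctan2(X[1],X[0]),st["q"])
print(tool([.6112,-.147,.075]))
s=read_camera("side")[:,:,::-1];t=read_camera("top")[:,:,::-1]
cv2.imwrite("pics/post.png",np.hstack([cv2.resize(s[130:250,270:370],(500,600),interpolation=cv2.INTER_CUBIC),cv2.resize(t[180:280,330:380],(300,600))]))
E
```

```text
t: 15.8
position: [0.6103, -0.1468, 0.1619]
tool_rot: [-0.706, -0.04, 0.045, 0.706]
wrist_force: [-0.0, 0.4, 1.8]
grip_width: 0.35
yaw 0.11979148441748648 [-0.44247446  0.1947326   0.07038445  1.45260609 -0.00314456  1.0085422 ]
[ 1.46543046 86.90234281 -0.34939768]
```

View pics/post.png

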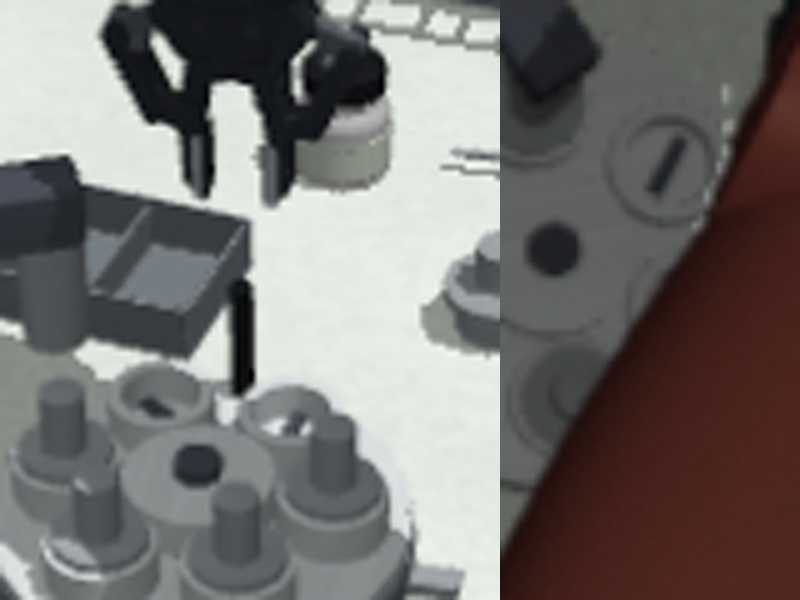

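The finger tips at (200,195) and (272,200) straddle the line down to the post top at (242,285). Descend.

```bash
python3 -m pendant '{"hand":[0.65,0.65,0.65,0.65,0.65],"xyz":[[1,30,0],[1,60,0],[1,80,0],[1,87,0],[1,87,0]],"spin":[0,0,0,0,0]}'
python3 - <<'E'
from h import *
st=readout.get_state();Rt=R.from_quat(st["tool_rot"]).as_matrix();p=st["position"]
ax=np.array([.600,-.0493])
for d in np.linspace(.1,1.1,11):
    th=-1.453-d; w=np.r_[ax+.098*np.array([np.cos(th),np.sin(th)]),p[2]]
    print(round(d,2),(Rt.T@(w-p)*1000).round(0))
E
```

```text
t: 16.52
position: [0.6108, -0.1467, 0.0752]
tool_rot: [-0.706, -0.041, 0.046, 0.706]
wrist_force: [-0.1, -1.1, 0.9]
grip_width: 0.351
0.1 [-9.  0.  1.]
0.2 [-19.   0.   2.]
0.3 [-28.   0.   4.]
0.4 [-37.   0.   8.]
0.5 [-46.   0.  12.]
0.6 [-54.   0.  17.]
0.7 [-62.   0.  23.]
0.8 [-69.   0.  30.]
0.9 [-76.   1.  37.]
1.0 [-81.   1.  45.]
1.1 [-86.   1.  54.]
```

```bash
python3 -m pendant '{"hand":[0.65,0.65,0.65,0.65,0.65,0.65,0.65,0.65,0.65,0.65],"xyz":[[-5,0,0],[-9,0,1],[-14,0,1],[-19,0,2],[-23,0,3],[-28,0,4],[-32,0,6],[-37,0,8],[-41,0,10],[-46,0,12]],"spin":[0.05,0.1,0.15,0.2,0.25,0.3,0.35,0.4,0.45,0.5]}'
python3 - <<'E'
from h import *
st=readout.get_state();Rt=R.from_quat(st["tool_rot"]).as_matrix();p=st["position"];print(np.arctan2(Rt[1,0],Rt[0,0]))
ax=np.array([.600,-.0493])
for d in np.linspace(.5,1.1,13):
    th=-1.453-d; w=np.r_[ax+.098*np.array([np.cos(th),np.sin(th)]),.0752]
    print(round(d,2),(Rt.T@(w-p)*1000).round(0))
E
```

```text
t: 17.77
position: [0.5653, -0.1413, 0.0773]
tool_rot: [0.695, -0.134, 0.132, -0.694]
wrist_force: [4.0, -0.9, -3.4]
grip_width: 0.352
-0.3783509174576207
0.5 [-2.  2.  0.]
0.55 [-7.  2.  0.]
0.6 [-12.   2.   1.]
0.65 [-17.   2.   1.]
0.7 [-22.   2.   2.]
0.75 [-26.   2.   3.]
0.8 [-31.   2.   5.]
0.85 [-36.   2.   6.]
0.9 [-40.   2.   8.]
0.95 [-45.   2.  10.]
1.0 [-49.   2.  12.]
1.05 [-53.   2.  15.]
1.1 [-57.   2.  18.]
```

```bash
python3 -m pendant '{"hand":[0.65,0.65,0.65,0.65,0.65,0.65,0.65,0.65,0.65,0.65],"xyz":[[-7,1,0],[-12,1,1],[-17,1,1],[-22,1,2],[-26,1,3],[-31,1,5],[-36,1,6],[-40,1,8],[-45,1,10],[-49,1,12]],"spin":[0.05,0.1,0.15,0.2,0.25,0.3,0.35,0.4,0.45,0.5]}'
python3 -m pendant '{"hand":[0.65,0.65,0.65,0.65,0.65],"xyz":[[-2,0,2],[-4,0,3],[-4,0,3],[-4,0,3],[-4,0,3]],"spin":[0.02,0.05,0.05,0.05,0.05]}'
python3 - <<'E'
from h import *
t=read_camera("side")[:,:,::-1]; cv2.imwrite("pics/turn_raw.png",t)
print(readout.get_state()["wrist_force"],readout.get_state()["ft_torque"])
E
```

```text
t: 19.02
position: [0.525, -0.1124, 0.078]
tool_rot: [0.641, -0.301, 0.301, -0.639]
wrist_force: [-0.1, -0.2, 0.3]
grip_width: 0.349
t: 19.65
position: [0.5247, -0.1074, 0.078]
tool_rot: [0.633, -0.317, 0.317, -0.631]
wrist_force: [-0.7, -0.2, -0.4]
grip_width: 0.351
[ 0.64684377 -0.90180135 -0.54040342] [ 0.02332445  0.0280166  -0.02026151]
```

```bash
python3 -m pendant '{"hand":[0.65,0.65,0.65,0.65,0.65,0.65,0.65,0.65,0.65,0.65],"xyz":[[0,-30,0],[0,-80,0],[0,-130,0],[0,-180,0],[27,-200,-46],[53,-200,-92],[80,-200,-138],[106,-200,-184],[133,-200,-230],[159,-200,-276]],"spin":[0,0,0,0,0,0,0,0,0,0]}'
python3 - <<'E'
from h import *
ax=np.array([.600,-.0493]); out=[]
th=np.linspace(0,2*np.pi,60)
for n,(x,y,w,h),W in (("side",(270,165,90,90),400),("top",(293,175,90,90),400)):
    im=read_camera(n)[:,:,::-1]; cv2.imwrite(f"pics/{n}_end_raw.png",im); k=W/w
    a=cv2.resize(im[y:y+h,x:x+w],(W,W),interpolation=cv2.INTER_CUBIC)
    a=cv2.convertScaleAbs(a,alpha=1.4)
    px=lambda P:((proj(n,P)-[x,y]+.5)*k).round().astype(int)
    an=-3.024-np.pi/3; c=ax+.07*np.array([np.cos(an),np.sin(an)])
    cv2.polylines(a,[px(np.c_[c[0]+.025*np.cos(th),c[1]+.025*np.sin(th),0*th+.064])],True,(0,0,255),1)
    an=-1.453-np.pi/3; cv2.circle(a,tuple(int(v) for v in px([*(ax+.098*np.array([np.cos(an),np.sin(an)])),.106])[0]),6,(0,255,0),1)
    an=-3.024; c=ax+.07*np.array([np.cos(an),np.sin(an)])
    cv2.polylines(a,[px(np.c_[c[0]+.021*np.cos(th),c[1]+.021*np.sin(th),0*th+.058])],True,(255,0,0),1)
    out.append(a)
cv2.imwrite("pics/end.png",np.hstack(out)); print(readout.get_state()["wrist_force"])
E
```

```text
t: 20.95
position: [0.3978, -0.4009, 0.2789]
tool_rot: [0.633, -0.317, 0.317, -0.631]
wrist_force: [0.7, -0.7, -0.3]
grip_width: 0.352
[ 0.85737511  0.26280795 -0.15796358]
```

View pics/end.png

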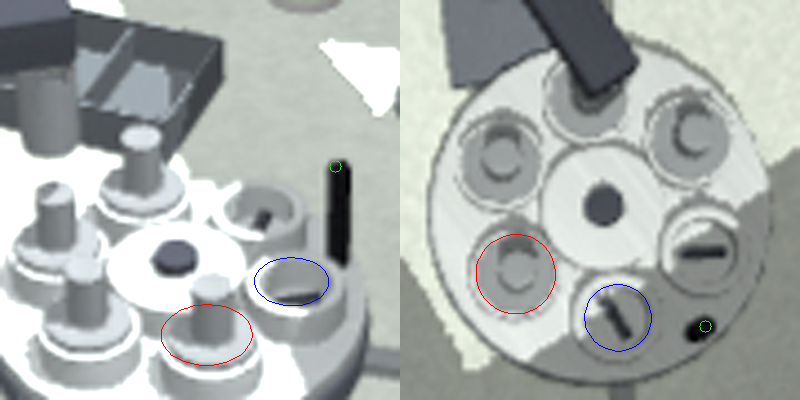

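The final view shows the carousel one click clockwise. The loaded die is flush in its nest at (515,272), an empty nest is at the mark at (617,318), and the post is at (700,327); all lie within about 1–2 mm of the predicted 60° positions. Handing in.

```bash
python3 -c "
from rig import job_done,readout
print(job_done()); print(readout.get_state()['t'])"
```

```text
the job is handed in; nothing more can be done
None
the job is handed in; nothing more can be done
```

The die is home in its nest, the carousel is one click clockwise, and I handed the job in at about 21 s of the 72 s allowed. `job_done` gives no verdict, so this rests on my own checks.

- **Loading:** I picked up the plain die and read its slot direction by turning it in front of the side camera. I lined it up with the key before lowering it. It went straight onto the key with no spring force, so I never needed the to-and-fro turning.
- **Pressing home:** It stopped firmly at a tool height of 73.6 mm, against 73.5 mm predicted for home. The wrist showed about 8 N of pressing force, and the die stayed down after release.
- **Turning the carousel:** I straddled the post with the fingers and swung it 60° clockwise. After the turn the wrist force was near zero, so the post stood free between the fingers.
- **Last pictures:** The die's flange is flush on its nest and the next empty nest is at the mark. Die, nest and post all lie within about 1–2 mm of where the 60° turn should put them. The hand is well clear.

No check failed. The top and side cameras disagreed by 2–4 mm on positions, which is about their calibration error. I did not measure the bystanders again at the end; no unexpected contact force showed in the readings I took.

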